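Open the specimen loader's barrier and push the specimen home

ROBOT

A 6-joint arm with a two-finger parallel gripper is mounted at the origin on the work surface. World frame = base frame: x ahead of the robot, y to its left, z up, the work surface at z = 0. Lengths are in mm, angles in rad, forces in N, time in s.
With the tool pointing down it reaches from about 350 to 975 mm from the base axis. Payload 17.4 kg.
Tool frame: the origin (TCP) lies on the centre line of the jaws, within the pads' length; the fingertips stand 11 mm ahead of it and the grasp point (between the pads) lies 8 mm behind it; z points along the fingers, x is the direction in which the jaws open and shut, and the axes are right-handed (so a half turn about z gives the same grasp; the last joint's range is limited). The gripper opens to 85 mm and grips with 20 to 120 N. Pads are 22 mm wide; open, the fingers measure 114 mm over their backs; the gripper's body (76 mm by 85 mm) begins 54 mm behind the grasp point. The pads swing forward as they close: fully open they stand 13 mm farther back than shut.
Start: joints at [1.078, 0.116, 1.442, -0, 1.584, -0.038], TCP at [296.524, 606.388, 242.303] pointing down, gripper open.
Joint ranges: [-2.83, 2.83], [-0.83, 2.19], [0.07, 2.5], [-1.14, 4.28], [0.01, 3], [-2.97, 2.97]. Speed limits (rad/s): [1.89, 1.89, 2.22, 3.14, 3.14, 3.14].

INTERFACE

Orientations are given as a unit quaternion [w, x, y, z].
In Python, from station import manip gives the robot as it stands. The module is installed in compiled form; this text tells all that it offers.
- The arm moves only by the tool apply_moves, never from a script. Its argument "increments" is text: rows parted by semicolons, each of 7 numbers parted by spaces: the shift along the tool's x, y, z in units of 25 mm (1.0 is 25 mm), then the turn, a rotation vector about the tool's x, y, z in units of 6 degrees (1.0 is 6 degrees), then the closure, from 0 (fully open) to 1 (shut). In form: dx dy dz ax ay az grip; .... A call has 1 to 5 rows; each row shifts and turns the commanded pose from where the row before left it, along the tool's axes as they then stand; what a row does not reach is not made up. A row lasts 1/12 s, in which the tool goes at most 41.7 mm and 7.16 degrees, less where a joint would pass 70% of its speed; a pose out of reach is approached as far as the arm can. A call is refused whole if a number of a shift passes 1 or a number of a turn 1, either way. A call with a gripper value outside its range is refused whole. The fingers move at their own pace and stop on an object; "squeeze" is the grip in N (left out, the last holds). Time passes only in rows, so rows that do not move let the fingers close. It gives the time, the measured TCP pose, the force and the opening at its end, in the units of the state.
- manip.sense(): the state, without advancing time (a new reading comes with each control period).
- manip.snapshot(name): name is "side" or "top" or "wrist"; returns a dict with "pixels" (420x560x3 uint8, red, green, blue), "mtx" (3x3 intrinsics, pixels), "T" (4x4, takes a point from camera to world coordinates). Camera axes: x right, y down, z forward; pixel columns grow to the right and rows downward; lengths in mm; the calibration is good to about 2 mm. A picture is of the moment at which its call begins. There is no depth.
- manip.job_done(): hands the job in, once; it reports no verdict.
Trained networks look in the newest picture that a camera, given by its name, has taken for a name from the list of things; names that differ only in an ending like _2 or _b are one class to them, and where a whole thing is asked for, a point or a joint stands for the part that bears it (a point fixed in the world has none). Each returns a list of dicts, best first, with "confidence" (0 to 1); they miss things now and then, are a little off and sometimes report something else, mostly with a low value. They report only what shows in the picture. A call takes as long as a camera call.
- manip.spot_in(camera, query): "box" ([left, top, width, height] in pixels, round what is visible of it).
The state is a dict: "time": time; "joint_positions": joint angles; "joint_velocities": joint speeds; "effort": joint torques, N m; "eef_pos": TCP position; "ee_rot": TCP orientation; "ft_force": force on the tool from outside, world axes, zero at the start; "ft_torque": the same for the moment, N m; "grip_width": finger opening in mm.
Only numpy, scipy, OpenCV 4.12 (cv2) and the standard library are available. Lean on these libraries where they do the work, as an engineer would, in place of code of your own. Each camera call takes 0.05 s, during which the arm holds its last target.

TASK

On the specimen loader, push the yellow and black counterweighted barrier arm up past its balance point so that it stays standing up by itself. Then, with the arm up, push the sand-coloured specimen slab along its lane, through the open gate, until it lies flat against the teal back stop. Only push with the fingers: do not pick anything up, and leave the other things on the bench and on the loader alone.

Things in the scene. Friction and masses are not known exactly. Their poses are not given: they have to be found in the camera images.
- loader: Fixed specimen loader, place and yaw vary. Origin: on the bench top, mid-lane, below the barrier arm's line. x runs along the lane from its open front end (x = -160 mm, nearest the robot) to the back stop; y left, z up. Lane: black floor 10 mm above the bench between aluminium rails, inner faces y = +-54 mm, outer +-64 mm, tops 22 mm above the bench.
- stop (a point): Back stop: teal block across the lane's far end, 40 mm high. This point: the middle of its near face's lower edge on the lane floor, loader x = 115 mm, y = 0, 10 mm above the bench.
- rest_post (a point): Top of the white rest post under the lowered arm, right of the lane: 24 mm in loader x, 10 mm in y, 80 mm high, at loader x = 0, y = -71 mm.
- boom (a joint): Barrier arm angle, rad: 0 lowered and level across the lane (the start), grows as its tip rises, stop at 1.45 (almost upright). Released below its balance point, about 0.84 rad (48 degrees), it falls back down; beyond it, it goes on up by itself in about a second and stays. Lifting at the tip takes 1 to 2 N. Bar 24 mm wide, 20 mm thick, from the hinge towards loader -y.
- boom_hinge (a point): Point on the arm's hinge axis (parallel to loader x), at loader x = 0, y = +140 mm, 90 mm above the bench, between two white cheeks 104 mm high standing on a white deck left of the lane. A dark steel counterweight, 50 mm across, sits behind and above the hinge and swings down behind it as the arm rises.
- boom_tip (a point): Middle of the underside of the red push pad at the arm's free end (28 mm wide, 20 mm thick); 250 mm from the hinge along the arm, 10 mm short of its end, 10 mm below its mid-line; moves with the arm. Lowered: 80 mm above the bench at loader y = -110 mm, open beneath; the underside is free for 44 mm between rest post and end.
- gate (a point): Lower end of the middle of three hanging gate pins (8 mm thick) that close the lane: 140 mm from the hinge along the arm, 52 mm below its mid-line; the others are 30 mm either side. Lowered, they bar the specimen's way at loader x = 0; they swing up with the arm.
- specimen: Sand-coloured loose square slab, 100 x 100 x 40 mm, about 0.25 kg, lying on the lane floor before the closed gate. Origin: centre of its underside (10 mm above the bench); axes as the loader's. Its centre starts 75 to 95 mm before the arm's line (negative loader x); against the back stop it is at loader x = +65 mm. Play about 4 mm to each rail.
- gauge_block: Bystander, to be left alone: brass cylinder, 28 mm across, 35 mm high, standing on the loader's white deck. Origin: centre of its underside.
- beaker: Bystander, to be left alone: glass beaker, 70 mm across, 90 mm high. Origin: centre of its underside.
- wash_bottle: Bystander, to be left alone: white bottle with a red cap, 60 mm across, 150 mm high. Origin: centre of its underside.
- tape_roll: Bystander, to be left alone: amber ring 90 mm across, 24 mm high, lying flat. Origin: centre of its underside.
- screwdriver: Bystander, to be left alone: blue-handled screwdriver, lying. Origin: centre of its underside.
- mouse: Bystander, to be left alone: black domed puck mouse, 62 mm across, 34 mm high. Origin: centre of its underside.
- spare_slab: Bystander, to be left alone: blue slab 90 x 90 x 25 mm. Origin: centre of its underside.

How it is judged:
By the outcome, as a careful person would: the job done as asked, in the order asked, and still so for the second after the job is handed in, with the robot touching nothing.
It also fails if it takes over 59 s, if anything falls off the work surface, if the arm or the gripper's body presses on something with over 40 N, if the wrist force passes 120 N, or if a joint passes its speed limit or range.

## Working session

There is one attempt and no reset: what is moved stays moved. The work goes in short steps, Python scripts to look and compute and a tool call to move; the robot and the scene stay as the last step left them, time stands still between calls to the robot, and variables do not carry over. Pictures are saved under pics/ and viewed, and the job is handed in when it is done.

Besides the shell and the picture viewer there is one more tool, called as a command line: name --argument value ..., lists and objects as JSON in quotes. apply_moves: Moves the arm, as the interface text tells. Its arguments: {"type":"object","properties":{"increments":{"type":"string"},"squeeze":{"type":"number"}},"required":["increments"]}

```bash
mkdir -p pics; ls
python3 - <<'E'
from station import manip
import cv2,numpy as np
for c in ["top","side","wrist"]:
    s=manip.snapshot(c); cv2.imwrite(f"pics/{c}0.png",s["pixels"][:,:,::-1]); print(c,np.round(s["mtx"],1).tolist(),np.round(s["T"],3).tolist())
    for q in ["loader","boom","boom_tip","specimen","rest_post"] if c!="wrist" else []:
        print(q,[( [round(x) for x in d["box"]],round(d["confidence"],2)) for d in manip.spot_in(c,q)][:2])
s=manip.sense();print(s["time"],s["eef_pos"],s["ee_rot"],s["grip_width"],s["ft_force"])
E
```

```text
pics
top [[401.1, 0.0, 269.9], [0.0, 401.1, 206.4], [0.0, 0.0, 1.0]] [[-0.007, -0.994, 0.114, 380.566], [-1.0, 0.006, -0.007, -44.988], [0.006, -0.114, -0.994, 1203.668], [0.0, 0.0, 0.0, 1.0]]
loader [([147, 121, 119, 106], 0.78)]
boom [([150, 154, 118, 34], 0.58)]
boom_tip [([148, 154, 123, 33], 0.88)]
specimen [([218, 179, 39, 41], 0.64)]
rest_post [([149, 129, 120, 99], 0.87)]
side [[380.4, 0.0, 275.4], [0.0, 380.4, 207.6], [0.0, 0.0, 1.0]] [[0.82, -0.346, 0.456, -27.449], [-0.573, -0.492, 0.656, -851.233], [-0.003, -0.799, -0.601, 802.482], [0.0, 0.0, 0.0, 1.0]]
loader [([233, 143, 82, 82], 0.56)]
boom [([236, 143, 73, 51], 0.68), ([256, 305, 37, 38], 0.52)]
boom_tip [([235, 145, 75, 49], 0.88)]
specimen [([242, 187, 42, 34], 0.55)]
rest_post [([230, 145, 88, 80], 0.7)]
wrist [[324.1, 0.0, 279.1], [0.0, 324.1, 213.2], [0.0, 0.0, 1.0]] [[0.44, 0.851, 0.286, 223.079], [0.898, -0.417, -0.141, 643.046], [-0.0, 0.319, -0.948, 372.933], [0.0, 0.0, 0.0, 1.0]]
0.65 [296.5281199  606.39825354 242.29074795] [ 1.78154627e-06  8.48318974e-01  5.29485523e-01 -4.66208590e-06] 85.20140253020894 [-0.17304195  0.17016036 -0.07318782]
```

View pics/top0.png

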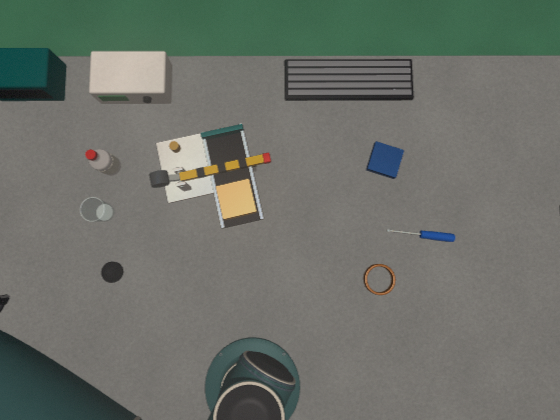

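View pics/side0.png

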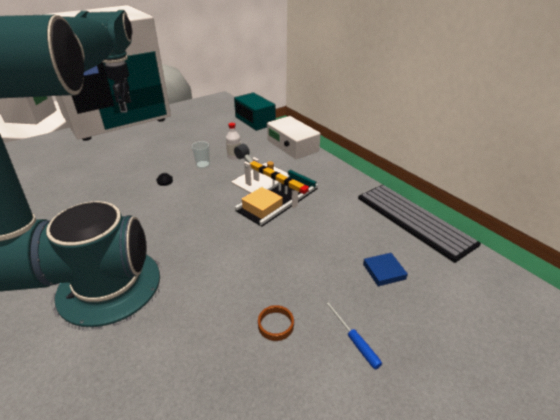

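Run:
```python
import cv2
a=cv2.imread("pics/top0.png")[110:240,130:290]; cv2.imwrite("pics/topc.png",cv2.resize(a,None,fx=5,fy=4.6,interpolation=cv2.INTER_CUBIC)[:600]) if 0 else cv2.imwrite("pics/topc.png",cv2.resize(a,None,fx=4.5,fy=4.5,interpolation=cv2.INTER_CUBIC))
a=cv2.imread("pics/side0.png")[130:240,210:340]; cv2.imwrite("pics/sidec.png",cv2.resize(a,None,fx=5,fy=5,interpolation=cv2.INTER_CUBIC))
```

```text
(no output)
```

View pics/topc.png

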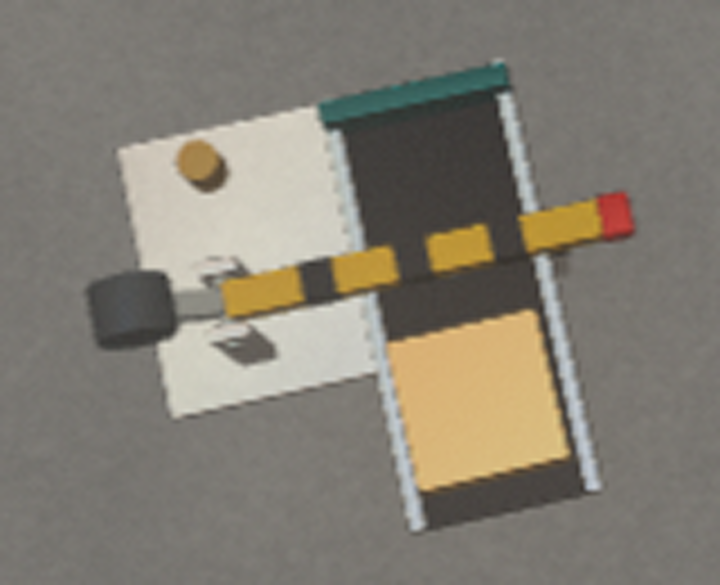

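View pics/sidec.png

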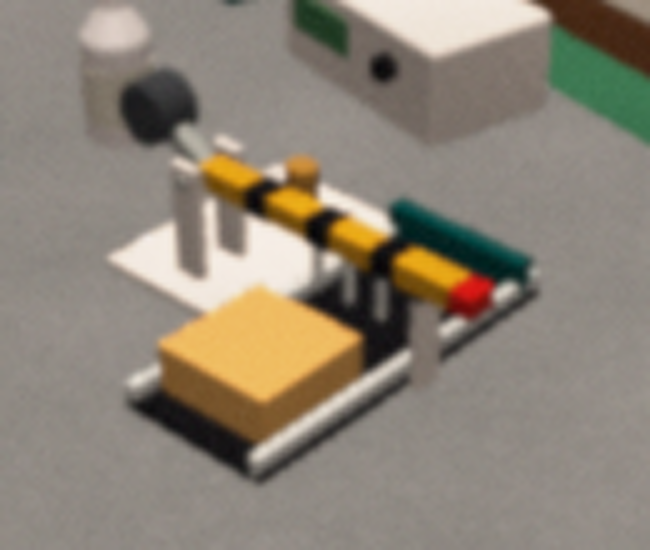

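The top view shows the loader at about (147–266, 121–227), with the boom level, its red tip at about (267,158), and the slab at about (237,200). The side view agrees. I'll fit the loader pose from these corners.

```bash
cat > h.py <<'E'
import numpy as np
from station import manip
def proj(s,P):
    T=np.array(s["T"]);p=(np.atleast_2d(P)-T[:3,3])@T[:3,:3];q=p@np.array(s["mtx"]).T
    return q[:,:2]/q[:,2:]
def L2W(p,par):
    c,s=np.cos(par[2]),np.sin(par[2]);P=np.atleast_2d(np.array(p,float))
    return np.c_[par[0]+c*P[:,0]-s*P[:,1],par[1]+s*P[:,0]+c*P[:,1],P[:,2]]
E
cat > fit.py <<'E'
from h import *
from scipy.optimize import least_squares
st,ss=manip.snapshot("top"),manip.snapshot("side")
top=[((412,530),(-160,64,22)),((600,490),(-160,-64,22)),((626,192),(14,-120,100)),((636,236),(-14,-120,100)),
((388,342),('s',50,50)),((535,310),('s',-50,50)),((570,460),('r',-50,50)),((420,490),('r',50,50)),((330,128),(115,64,50)),((508,92),(115,-64,50))]
side=[((255,462),(-160,-64,22)),((130,385),(-160,64,22)),((160,345),('r',50,50)),((262,405),('r',-50,50)),((362,345),('s',-50,50)),((262,287),('s',50,50))]
def res(par):
    o=[]
    for s,l,k,off in((st,top,4.5,(130,110)),(ss,side,5,(210,130))):
        for px,P in l:
            P=list(P)
            if P[0]=='s':P[0]=par[3]+50
            if P[0]=='r':P[0]=par[3]-50
            o.append(proj(s,L2W(P,par))[0]-((np.array(px)+.5)/k-.5+np.array(off)))
    return np.array(o).ravel()
r=least_squares(res,[500,-20,.2,-85],loss='soft_l1')
print(r.x);print(np.round(res(r.x).reshape(-1,2),1).tolist())
for n,P in dict(tip=(0,-110,80),hinge=(0,140,90),slab=(r.x[3],0,50),stop=(115,0,10)).items():print(n,L2W(P,r.x).round(1))
E
python3 fit.py
```

```text
[621.04250599  62.29589453  19.06599057 -86.54831431]
[[0.0, 1.1], [0.6, 0.4], [0.4, -0.2], [0.4, -0.5], [0.1, -0.1], [1.0, -0.5], [0.7, -0.6], [0.2, 0.4], [-2.3, -1.0], [0.6, -2.3], [-0.8, 0.1], [-2.4, -0.4], [-1.1, -0.4], [-0.5, -0.4], [-0.0, -1.5], [-0.9, -0.9]]
tip [[644.7 -45.1  80. ]]
hinge [[591. 199.  90.]]
slab [[536.5  43.7  50. ]]
stop [[733.4  87.   10. ]]
```

```bash
cat >> h.py <<'E'
from scipy.spatial.transform import Rotation as R
PAR=[621.04,62.3,19.06599-6*np.pi]
def state():
    s=manip.sense();q=s["ee_rot"];r=R.from_quat([q[1],q[2],q[3],q[0]])
    c,sn=np.cos(PAR[2]),np.sin(PAR[2]);d=np.array(s["eef_pos"]);Rz=R.from_euler('z',PAR[2])
    l=Rz.inv().apply(d-[PAR[0],PAR[1],0]);return s,r,Rz,l
def plan(p,tilt=None):
    s,r,Rz,l=state()
    print("t",round(s["time"],2),"loaderTCP",l.round(1),"F",np.array(s["ft_force"]).round(1),"j",np.array(s["joint_positions"]).round(2),"w",round(s["grip_width"],1))
    d=Rz.apply(np.array(p)-l);print("dtool units",(r.inv().apply(d)/25).round(2))
    if tilt is not None:
        t=np.radians(tilt);z=np.array([np.cos(t),0,-np.sin(t)]);x=np.array([0,1,0]);y=np.cross(z,x)
        g=Rz*R.from_matrix(np.c_[x,y,z]);rv=(r.inv()*g).as_rotvec(degrees=True);print("rot units (total, tool)",(rv/6).round(2))
E
python3 -c "
from h import *
plan([-130,-98,240],90)"
```

```text
t 0.75 loaderTCP [-200.1  601.1  242.3] F [ 0.7 -0.3 -0.3] j [ 1.08  0.12  1.44  0.    1.58 -0.04] w 85.7
dtool units [-20.15  19.59   0.09]
rot units (total, tool) [ 0.   -0.   -6.41]
```

apply_moves --increments "-0.9 0.9 0 0 0 0 1;-1 0.97 0 0 0 0 1;-1 0.97 0 0 0 0 1;-1 0.97 0 0 0 0 1;-1 0.97 0 0 0 0 1"

```text
time: 1.17
eef_pos: [350.2, 442.3, 242.2]
ee_rot: [0.0, 0.848, 0.53, 0.0]
ft_force: [0.6, 0.5, -0.9]
grip_width: 25.4
```

apply_moves --increments "-1 0.97 0 0 0 0 1;-1 0.97 0 0 0 0 1;-1 0.97 0 0 0 0 1;-1 0.97 0 0 0 0 1;-1 0.97 0 0 0 0 1"

```text
time: 1.58
eef_pos: [404.2, 276.7, 242.5]
ee_rot: [0.0, 0.848, 0.53, 0.0]
ft_force: [-0.3, 0.4, 0.6]
grip_width: -0.3
```

apply_moves --increments "-1 0.97 0 0 0 0 1;-1 0.97 0 0 0 0 1;-1 0.97 0 0 0 0 1;-1 0.97 0 0 0 0 1;-1 0.97 0 0 0 0 1"

```text
time: 2.0
eef_pos: [458.2, 111.0, 242.6]
ee_rot: [0.0, 0.848, 0.53, 0.0]
ft_force: [1.8, 0.4, -0.1]
grip_width: -0.2
```

apply_moves --increments "-1 0.97 0 0 0 0 1;-1 0.97 0 0 0 0 1;-1 0.97 0 0 0 0 1;-1 0.97 0 0 0 0 1;-1 0.97 0 0 0 0 1"

```text
time: 2.42
eef_pos: [512.3, -54.7, 242.6]
ee_rot: [0.0, 0.848, 0.529, 0.0]
ft_force: [0.5, 0.7, 0.7]
grip_width: -0.6
```

apply_moves --increments "0 0 0 0 0 -1 1;0 0 0 0 0 -1 1;0 0 0 0 0 -1 1;0 0 0 0 0 -1 1;0 0 0 0 0 -1 1"

```text
time: 2.83
eef_pos: [512.1, -53.0, 242.4]
ee_rot: [0.0, 0.681, 0.733, 0.0]
ft_force: [0.1, -0.5, -0.3]
grip_width: 0.0
```

```bash
python3 -c "
from h import *
plan([-130,-98,240],90)"
```

```text
t 2.83 loaderTCP [-131.1  -89.2  242.4] F [ 0.1 -0.5 -0.3] j [-0.15 -0.24  1.78 -0.    1.6  -1.8 ] w 0.0
dtool units [-0.34  0.09  0.09]
rot units (total, tool) [ 0.    0.   -1.36]
```

apply_moves --increments "-0.34 0 0 0 0 -1 1;0 0 0 0 0 -0.36 1;0 0 0 -1 0 0 1;0 0 0 -1 0 0 1;0 0 0 -1 0 0 1"

```text
time: 3.25
eef_pos: [513.1, -61.2, 242.7]
ee_rot: [0.1, 0.621, 0.768, 0.123]
ft_force: [-0.1, 0.5, 0.4]
grip_width: -0.1
```

apply_moves --increments "0 0 0 -1 0 0 1;0 0 0 -1 0 0 1;0 0 0 -1 0 0 1;0 0 0 -1 0 0 1;0 0 0 -1 0 0 1"

```text
time: 3.67
eef_pos: [512.6, -61.5, 243.2]
ee_rot: [0.258, 0.574, 0.709, 0.318]
ft_force: [0.3, 1.0, 0.9]
grip_width: 0.2
```

apply_moves --increments "0 0 0 -1 0 0 1;0 0 0 0 0 0 1"

```text
time: 3.83
eef_pos: [511.4, -61.5, 239.9]
ee_rot: [0.286, 0.56, 0.692, 0.354]
ft_force: [1.1, 0.2, -2.2]
grip_width: -0.1
```

```bash
python3 -c "
from h import *
plan([-70,-98,52],36)
import cv2
for c in ['wrist','side']:
    s=manip.snapshot(c); cv2.imwrite(f'pics/{c}1.png',s['pixels'][:,:,::-1])
"
```

```text
t 3.83 loaderTCP [-133.7  -97.4  239.9] F [ 1.1  0.2 -2.2] j [-0.44 -0.75  2.3   0.69  0.88 -2.47] w -0.1
dtool units [-0.02 -4.61  6.46]
rot units (total, tool) [ 0.03  0.04 -0.05]
```

View pics/wrist1.png

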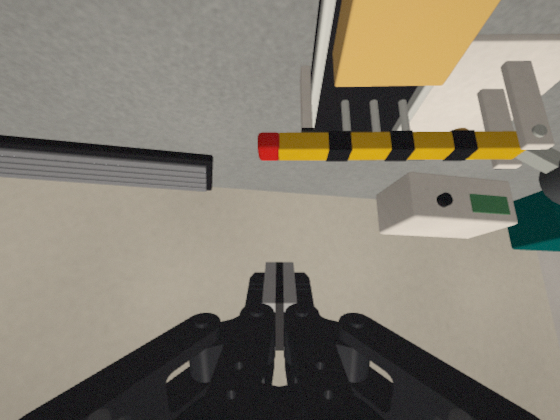

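View pics/side1.png

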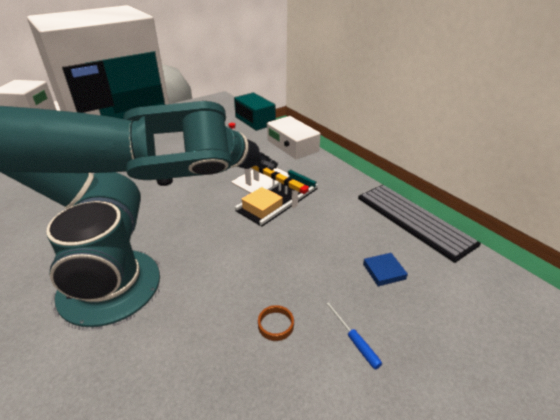

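The camera hangs below the tool in this roll, and joint 6 is near its range limit. I'll roll half a turn about the tool axis here, in free air, so the camera is on top.

apply_moves --increments "0 0 0 0 0 1 1;0 0 0 0 0 1 1;0 0 0 0 0 1 1;0 0 0 0 0 1 1;0 0 0 0 0 1 1"

```text
time: 4.35
eef_pos: [513.3, -61.1, 243.4]
ee_rot: [0.183, 0.722, 0.523, 0.414]
ft_force: [0.3, 0.2, -0.5]
grip_width: 0.0
```

apply_moves --increments "0 0 0 0 0 1 1;0 0 0 0 0 1 1;0 0 0 0 0 1 1;0 0 0 0 0 1 1;0 0 0 0 0 1 1"

```text
time: 4.77
eef_pos: [513.3, -61.1, 243.4]
ee_rot: [0.069, 0.833, 0.319, 0.447]
ft_force: [0.1, -0.0, 0.6]
grip_width: 0.2
```

apply_moves --increments "0 0 0 0 0 1 1;0 0 0 0 0 1 1;0 0 0 0 0 1 1;0 0 0 0 0 1 1;0 0 0 0 0 1 1"

```text
time: 5.18
eef_pos: [513.3, -61.1, 243.4]
ee_rot: [-0.049, 0.887, 0.092, 0.45]
ft_force: [0.4, 0.3, -0.1]
grip_width: -0.1
```

apply_moves --increments "0 0 0 0 0 1 1;0 0 0 0 0 1 1;0 0 0 0 0 1 1;0 0 0 0 0 1 1;0 0 0 0 0 1 1"

```text
time: 5.6
eef_pos: [513.3, -61.1, 243.4]
ee_rot: [-0.164, 0.881, -0.14, 0.422]
ft_force: [-0.3, -0.5, -0.0]
grip_width: -0.3
```

apply_moves --increments "0 0 0 0 0 1 1;0 0 0 0 0 1 1;0 0 0 0 0 1 1;0 0 0 0 0 1 1;0 0 0 0 0 1 1"

```text
time: 6.02
eef_pos: [513.3, -61.1, 243.4]
ee_rot: [-0.267, 0.814, -0.363, 0.365]
ft_force: [-0.0, 0.4, -0.5]
grip_width: 0.1
```

apply_moves --increments "0 0 0 0 0 1 1;0 0 0 0 0 1 1;0 0 0 0 0 1 1;0 0 0 0 0 1 1;0 0 0 0 0 1 1"

```text
time: 6.43
eef_pos: [513.3, -61.1, 243.4]
ee_rot: [-0.353, 0.692, -0.562, 0.284]
ft_force: [0.4, 0.2, 0.0]
grip_width: 0.0
```

```bash
python3 -c "
from h import *
s,r,Rz,l=state();print((Rz.inv()*r).as_matrix().round(3))
plan([-70,-98,52])
import cv2
for c in ['wrist']:
    s=manip.snapshot(c); cv2.imwrite(f'pics/{c}2.png',s['pixels'][:,:,::-1])
    for q in ['boom','boom_tip','specimen']: print(q,manip.spot_in(c,q)[:1])
    for P in [(0,-110,80),(14,-120,100),(-14,-120,100),(-14,-120,80),(0,140,90),(0,-71,80),(-160,-64,22),(115,-64,22)]: print(P,proj(s,L2W(P,PAR)).round(0))
"
```

```text
[[-0.007 -0.59   0.807]
 [-1.     0.007 -0.004]
 [-0.004 -0.807 -0.59 ]]
t 6.43 loaderTCP [-131.7  -97.4  243.4] F [0.4 0.2 0. ] j [-0.44 -0.74  2.29  0.68  0.89  0.68] w 0.0
dtool units [0.03 4.72 6.51]
boom [{'box': [0.1, 184.9, 300.0, 69.6], 'confidence': 0.57}]
boom_tip [{'box': [0.8, 184.4, 298.6, 66.3], 'confidence': 0.65}]
specimen [{'box': [131.8, 275.5, 110.3, 105.6], 'confidence': 0.65}]
(0, -110, 80) [[290. 233.]]
(14, -120, 100) [[300. 212.]]
(-14, -120, 100) [[301. 234.]]
(-14, -120, 80) [[300. 244.]]
(0, 140, 90) [[ 59. 230.]]
(0, -71, 80) [[255. 233.]]
(-160, -64, 22) [[246. 406.]]
(115, -64, 22) [[256. 187.]]
```

View pics/wrist2.png

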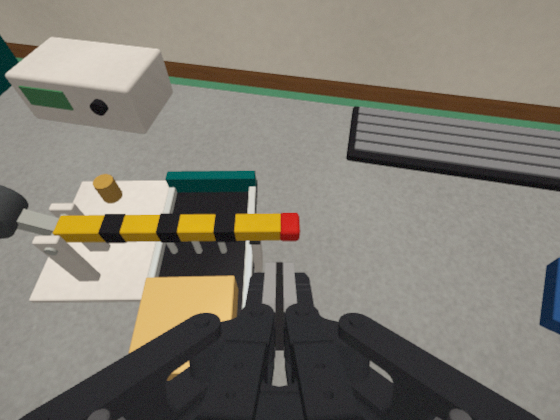

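The wrist view shows the pad's end at (300,213–240), which matches the projected loader fit within a pixel or two. Next I go down in front of the tip.

apply_moves --increments "0 0.69 0.64 0 0 0 1;0 0.69 0.64 0 0 0 1;0 0.69 0.64 0 0 0 1;0 0.69 0.64 0 0 0 1;0 0.69 0.64 0 0 0 1"

```text
time: 7.05
eef_pos: [526.7, -58.2, 124.9]
ee_rot: [-0.352, 0.694, -0.559, 0.286]
ft_force: [0.7, 0.5, -0.2]
grip_width: 0.2
```

apply_moves --increments "0 0.69 0.64 0 0 0 1;0 0.69 0.64 0 0 0 1;0 0.69 0.64 0 0 0 1;0 0 0 0 0 0 1"

```text
time: 7.38
eef_pos: [533.4, -55.6, 50.7]
ee_rot: [-0.352, 0.695, -0.56, 0.283]
ft_force: [-1.0, 0.4, -1.6]
grip_width: -0.1
```

```bash
python3 -c "
from h import *
plan([-10,-98,54],36)
import cv2
for c in ['wrist','side']:
    s=manip.snapshot(c); cv2.imwrite(f'pics/{c}3.png',s['pixels'][:,:,::-1])
"
```

```text
t 7.38 loaderTCP [-110.9  -96.3   50.7] F [-1.   0.4 -1.6] j [-0.4  -0.44  2.45  1.06  0.56  0.19] w -0.1
dtool units [ 0.06 -2.5   3.17]
rot units (total, tool) [-2.000e-02 -9.000e-02  2.998e+01]
```

View pics/wrist3.png

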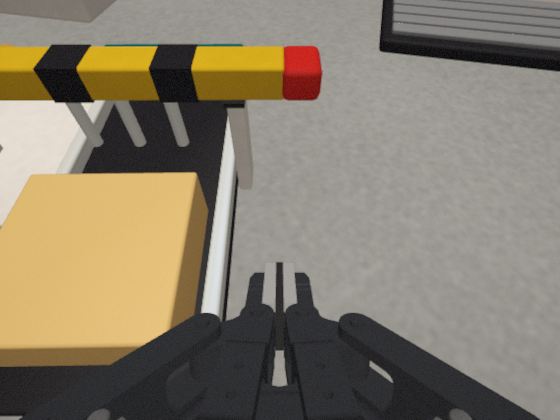

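View pics/side3.png

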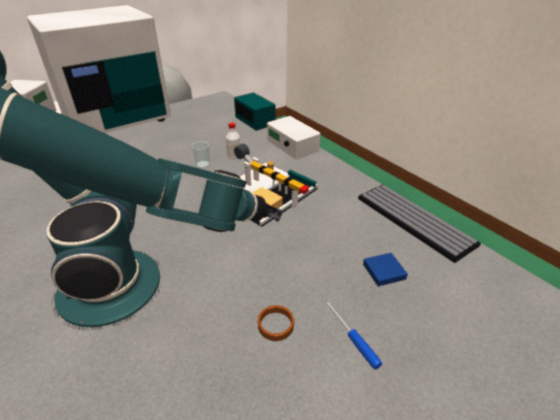

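apply_moves --increments "0.02 -0.5 0.63 0 0 0 1;0.02 -0.5 0.63 0 0 0 1;0.02 -0.5 0.63 0 0 0 1;0.02 -0.5 0.63 0 0 0 1"

```text
time: 7.82
eef_pos: [615.6, -41.6, 62.0]
ee_rot: [-0.354, 0.693, -0.559, 0.287]
ft_force: [0.1, 0.2, 0.1]
grip_width: -0.2
```

```bash
python3 -c "
from h import *
plan([-10,-98,54],36)
import cv2
for c in ['wrist','side']:
    s=manip.snapshot(c); a=s['pixels'][:,:,::-1]
    if c=='side': a=cv2.resize(a[130:240,180:340],None,fx=5,fy=5)
    cv2.imwrite(f'pics/{c}4.png',a)
"
```

```text
t 7.82 loaderTCP [ -27.6 -100.3   62. ] F [0.1 0.2 0.1] j [-0.28 -0.24  2.29  1.12  0.44  0.19] w -0.2
dtool units [-0.1  -0.15  0.76]
rot units (total, tool) [-0.07  0.05 30.  ]
```

View pics/wrist4.png

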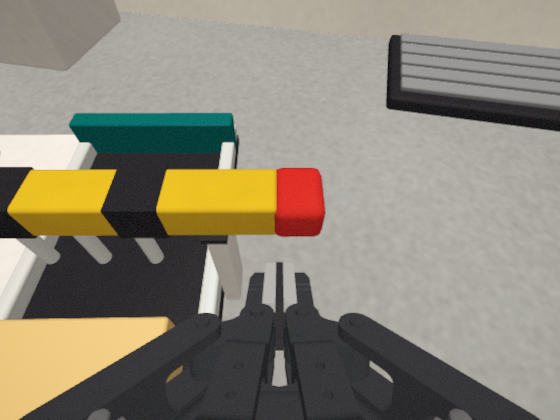

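View pics/side4.png

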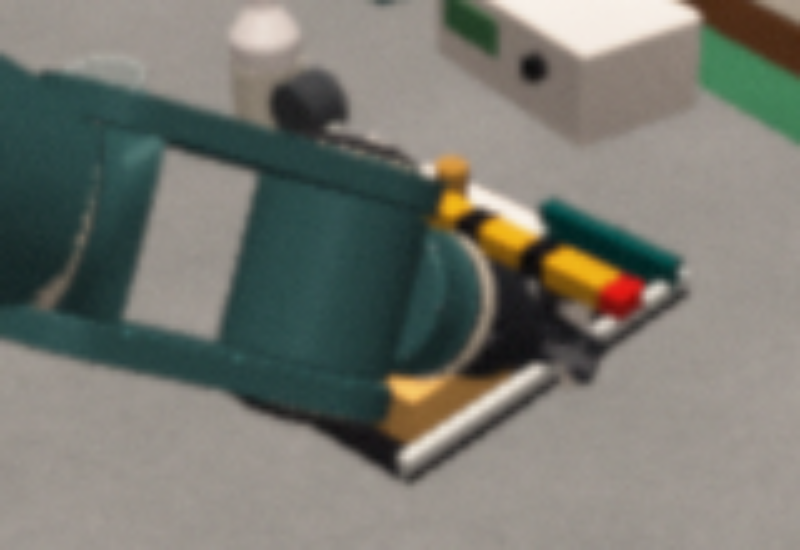

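apply_moves --increments "-0.05 -0.1 0.68 0 0 0 1;0 0 0 0 0 0 1;-0.02 -0.32 -0.24 0 0 0 1;-0.02 -0.32 -0.24 0 0 0 1;-0.02 -0.32 -0.24 0 0 0 1"

```text
time: 8.33
eef_pos: [626.9, -36.1, 82.4]
ee_rot: [-0.353, 0.693, -0.56, 0.286]
ft_force: [-0.1, -0.3, -1.8]
grip_width: 0.1
```

```bash
python3 -c "
from h import *
plan([-12,-96,110],36)
import cv2
for c in ['wrist']:
    s=manip.snapshot(c); a=s['pixels'][:,:,::-1]
    cv2.imwrite(f'pics/{c}5.png',a)
"
```

```text
t 8.33 loaderTCP [-15.4 -97.4  82.4] F [-0.1 -0.3 -1.8] j [-0.26 -0.25  2.26  1.02  0.45  0.3 ] w 0.1
dtool units [-0.06 -0.97 -0.54]
rot units (total, tool) [-0.06  0.   29.98]
```

View pics/wrist5.png

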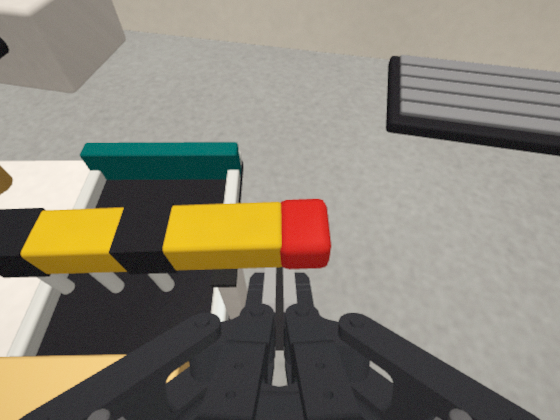

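The bar is resting on the fingertips, with 1.8 N downward. I'll carry on lifting along the arc.

apply_moves --increments "-0.03 -0.4 -0.12 0 0 0 1;-0.03 -0.32 -0.24 0 0 0 1;-0.03 -0.32 -0.24 0 0 0 1;-0.03 -0.32 -0.24 0 0 0 1;-0.1 -0.34 -0.25 0 0 0 1"

```text
time: 8.8
eef_pos: [628.5, -30.2, 132.4]
ee_rot: [-0.353, 0.693, -0.56, 0.286]
ft_force: [-0.1, -0.8, -1.0]
grip_width: -0.1
```

apply_moves --increments "-0.15 -0.34 -0.25 0 0 0 1;-0.15 -0.34 -0.25 0 0 0 1;-0.15 -0.34 -0.25 0 0 0 1;-0.15 -0.34 -0.25 0 0 0 1;-0.2 -0.32 -0.24 0 0 0 1"

```text
time: 9.22
eef_pos: [624.0, -10.8, 184.9]
ee_rot: [-0.353, 0.693, -0.56, 0.286]
ft_force: [-0.9, 0.4, 0.1]
grip_width: 0.0
```

```bash
python3 -c "
from h import *
plan([-12,-46,222],36)
import cv2
for c in ['wrist']:
    s=manip.snapshot(c); a=s['pixels'][:,:,::-1]
    cv2.imwrite(f'pics/{c}6.png',a)
"
```

```text
t 9.22 loaderTCP [-12.8 -72.  184.9] F [-0.9  0.4  0.1] j [-0.2  -0.41  2.19  0.66  0.56  0.73] w 0.0
dtool units [-1.04 -1.22 -0.85]
rot units (total, tool) [-8.000e-02  1.000e-02  2.998e+01]
```

View pics/wrist6.png

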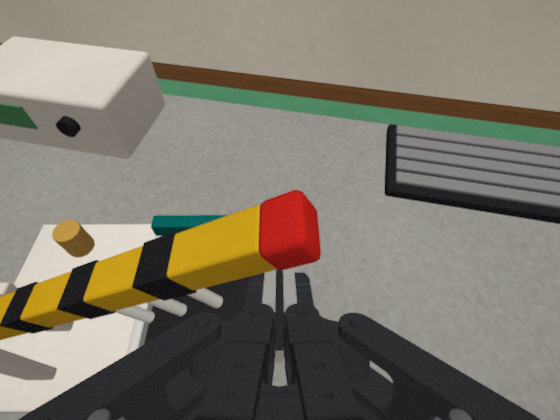

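The boom is rising with the fingers still under the red pad, at about (285,235). I keep following the arc.

apply_moves --increments "-0.25 -0.3 -0.22 0 0 0 1;-0.25 -0.3 -0.22 0 0 0 1;-0.25 -0.3 -0.22 0 0 0 1;-0.25 -0.3 -0.22 0 0 0 1;-0.3 -0.26 -0.2 0 0 0 1"

```text
time: 9.68
eef_pos: [616.9, 20.9, 229.7]
ee_rot: [-0.353, 0.693, -0.56, 0.286]
ft_force: [0.5, -0.3, 0.1]
grip_width: 0.1
```

apply_moves --increments "-0.33 -0.25 -0.18 0 0 0 1;-0.33 -0.25 -0.18 0 0 0 1;-0.33 -0.25 -0.18 0 0 0 1;-0.36 -0.25 -0.18 0 0 0 1;-0.38 -0.22 -0.16 0 0 0 1"

```text
time: 10.1
eef_pos: [607.9, 63.4, 267.3]
ee_rot: [-0.353, 0.693, -0.56, 0.286]
ft_force: [-0.7, 0.3, -0.3]
grip_width: 0.1
```

```bash
python3 -c "
from h import *
plan([-12,-46,222],36)
import cv2
for c in ['wrist']:
    s=manip.snapshot(c); a=s['pixels'][:,:,::-1]
    cv2.imwrite(f'pics/{c}7.png',a)
"
```

```text
t 10.1 loaderTCP [-12.6   3.9 267.3] F [-0.7  0.3 -0.3] j [-0.02 -0.52  2.13  0.32  0.63  1.17] w 0.1
dtool units [1.99 1.45 1.09]
rot units (total, tool) [-8.000e-02  1.000e-02  2.997e+01]
```

View pics/wrist7.png

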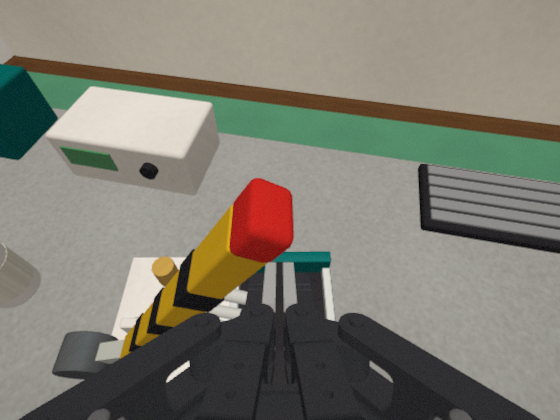

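apply_moves --increments "-0.38 -0.2 -0.14 0 0 0 1;-0.38 -0.2 -0.14 0 0 0 1;0 0 0 0 0 0 1;0 0 0 0 0 0 1;0 0 0 0 0 0 1"

```text
time: 10.57
eef_pos: [604.6, 81.7, 278.2]
ee_rot: [-0.353, 0.693, -0.56, 0.285]
ft_force: [0.2, -0.9, 0.1]
grip_width: 0.2
```

apply_moves --increments "0 0 0 0 0 0 1;0 0 0 0 0 0 1;0 0 0 0 0 0 1;0 0 0 0 0 0 1;0 0 0 0 0 0 1"

```text
time: 10.98
eef_pos: [604.8, 82.0, 278.6]
ee_rot: [-0.353, 0.693, -0.56, 0.285]
ft_force: [0.5, 0.2, 0.3]
grip_width: 0.0
```

```bash
python3 -c "
from h import *
plan([-160,0,267],90)
import cv2
for c in ['wrist','top']:
    s=manip.snapshot(c); a=s['pixels'][:,:,::-1]
    if c=='top': a=cv2.resize(a[100:240,120:300],None,fx=4,fy=4)
    cv2.imwrite(f'pics/{c}8.png',a)
"
```

```text
t 10.98 loaderTCP [-11.7  22.8 278.6] F [0.5 0.2 0.3] j [ 0.02 -0.53  2.12  0.26  0.64  1.25] w 0.0
dtool units [ 0.94  3.86 -4.52]
rot units (total, tool) [-0.04 13.6  26.69]
```

View pics/wrist8.png

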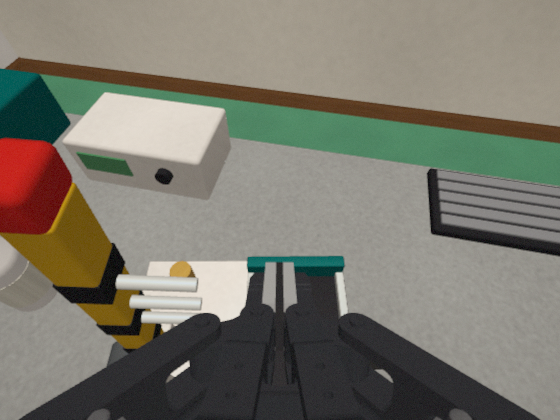

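View pics/top8.png

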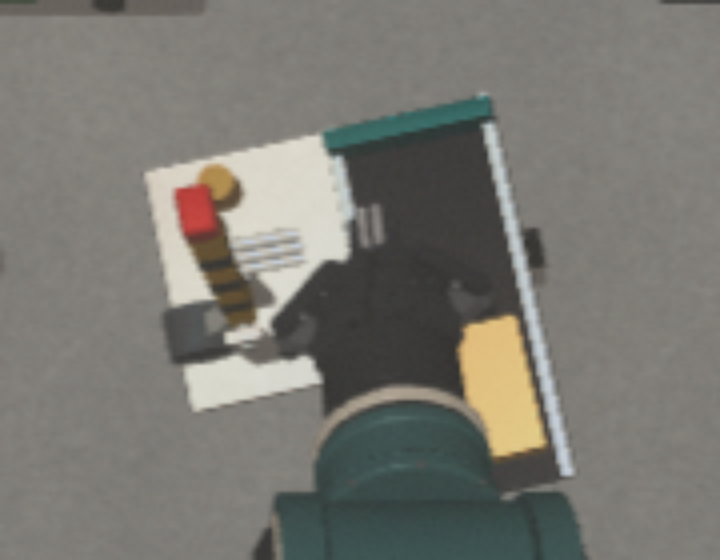

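The boom now stands fully up by itself: red pad at (30,190) in the wrist view, pins clear to the left of the lane, and no contact force. I'll retreat straight back while steepening the tilt to 60°.

apply_moves --increments "0.18 0.58 -0.8 0 0 0 1;0.18 0.58 -0.8 -1 0 0 1;0.18 0.67 -0.74 -1 0 0 1;0.18 0.74 -0.67 -1 0 0 1;0.18 0.81 -0.59 -1 0 0 0.55"

```text
time: 11.5
eef_pos: [486.3, 33.5, 279.7]
ee_rot: [-0.2, 0.751, -0.608, 0.162]
ft_force: [0.2, -0.2, -0.8]
grip_width: 11.0
```

```bash
python3 -c "
from h import *
plan([-178,0,200],60)
plan([-178,0,34],60)
"
```

```text
t 11.5 loaderTCP [-137.7    0.8  279.7] F [ 0.2 -0.2 -0.8] j [-0.06 -0.64  2.06  0.14  1.23  1.29] w 11.0
dtool units [0.04 2.98 1.97]
rot units (total, tool) [-0.05 -0.06 29.95]
t 11.5 loaderTCP [-137.7    0.8  279.7] F [ 0.2 -0.2 -0.8] j [-0.06 -0.64  2.06  0.14  1.23  1.29] w 11.0
dtool units [0.04 6.28 7.73]
rot units (total, tool) [-0.05 -0.06 29.95]
```

apply_moves --increments "0.02 0.75 -0.43 0 0 0 0.55;0.02 0.72 -0.4 0 0 0 0.55;0 0.5 0.87 0 0 0 0.55;0 0.5 0.87 0 0 0 0.55;0 0.5 0.87 0 0 0 0.55"

```text
time: 11.92
eef_pos: [446.8, 24.2, 202.7]
ee_rot: [-0.202, 0.751, -0.607, 0.163]
ft_force: [1.0, -0.3, -0.3]
grip_width: 38.4
```

apply_moves --increments "0 0.5 0.87 0 0 0 0.55;0 0.5 0.87 0 0 0 0.55;0 0.5 0.87 0 0 0 0.55;0 0.5 0.87 0 0 0 0.55"

```text
time: 12.25
eef_pos: [447.0, 24.4, 101.7]
ee_rot: [-0.201, 0.751, -0.607, 0.163]
ft_force: [0.3, 0.7, -0.2]
grip_width: 38.4
```

```bash
python3 -c "
from h import *
plan([-178,0,34],60)
import cv2
for c in ['wrist','side']:
    s=manip.snapshot(c); a=s['pixels'][:,:,::-1]
    if c=='side': a=cv2.resize(a[110:240,180:340],None,fx=4.5,fy=4.5)
    cv2.imwrite(f'pics/{c}9.png',a)
"
```

```text
t 12.25 loaderTCP [-178.1    0.3  101.7] F [ 0.3  0.7 -0.2] j [-0.1  -0.71  2.38  0.18  0.97  1.2 ] w 38.4
dtool units [0.01 1.35 2.35]
rot units (total, tool) [-4.000e-02  1.000e-02  2.996e+01]
```

View pics/wrist9.png

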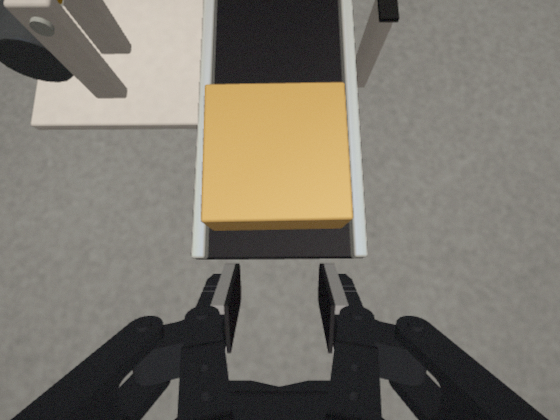

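View pics/side9.png

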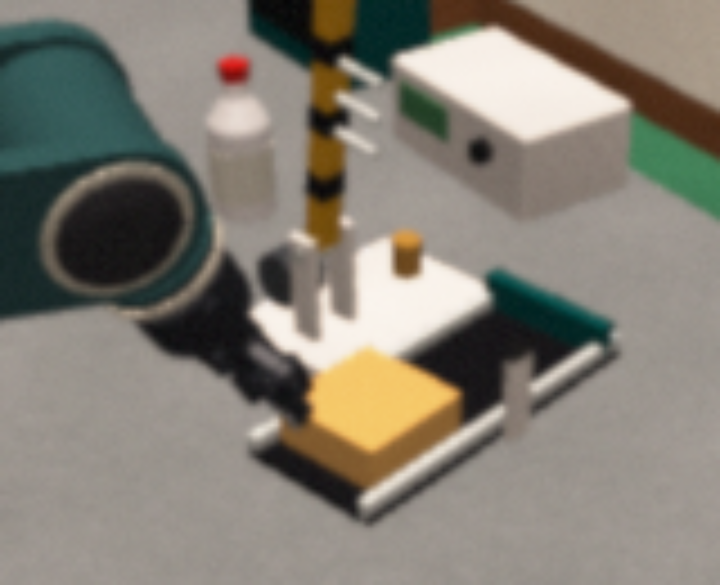

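The boom stands up and the slab is square in the lane just ahead of the half-open fingers. I lower the fingers behind it.

apply_moves --increments "0 0.45 0.78 -1 0 0 0.55;0 0.37 0.82 0 0 0 0.55;0 0.37 0.82 0 0 0 0.55;0 0 0 0 0 0 0.55"

```text
time: 12.68
eef_pos: [445.8, 24.5, 32.7]
ee_rot: [-0.16, 0.761, -0.615, 0.129]
ft_force: [-0.6, 0.3, -1.2]
grip_width: 38.0
```

```bash
python3 -c "
from h import *
plan([-140,0,34],66)
"
```

```text
t 12.68 loaderTCP [-179.2    0.7   32.7] F [-0.6  0.3 -1.2] j [-0.07 -0.56  2.39  0.15  0.91  1.22] w 38.0
dtool units [ 0.02 -1.46  0.59]
rot units (total, tool) [-1.000e-02 -6.000e-02  2.995e+01]
```

apply_moves --increments "0 -0.46 0.2 0 0 0 0.55;0 -0.46 0.2 0 0 0 0.55;0 -0.46 0.2 0 0 0 0.55;0 -0.46 0.2 0 0 0 0.55;0 -0.46 0.2 0 0 0 0.55"

```text
time: 13.1
eef_pos: [509.7, 37.5, 38.4]
ee_rot: [-0.162, 0.761, -0.615, 0.131]
ft_force: [-0.3, -1.1, -0.6]
grip_width: 38.4
```

apply_moves --increments "0 -0.46 0.2 0 0 0 0.55;0 -0.46 0.2 0 0 0 0.55;0 -0.46 0.2 0 0 0 0.55;0 -0.46 0.2 0 0 0 0.55;0 -0.46 0.2 0 0 0 0.55"

```text
time: 13.52
eef_pos: [571.0, 50.7, 38.9]
ee_rot: [-0.162, 0.761, -0.615, 0.131]
ft_force: [-1.3, -0.8, -1.3]
grip_width: 38.6
```

```bash
python3 -c "
from h import *
plan([0,0,34],66)
import cv2
for c in ['wrist']:
    s=manip.snapshot(c); a=s['pixels'][:,:,::-1]
    cv2.imwrite(f'pics/{c}10.png',a)
"
```

```text
t 13.52 loaderTCP [-51.4  -0.6  38.9] F [-1.3 -0.8 -1.3] j [ 0.   -0.2   2.13  0.12  0.8   1.3 ] w 38.6
dtool units [-0.03 -1.79  1.02]
rot units (total, tool) [-4.000e-02  2.000e-02  2.995e+01]
```

View pics/wrist10.png

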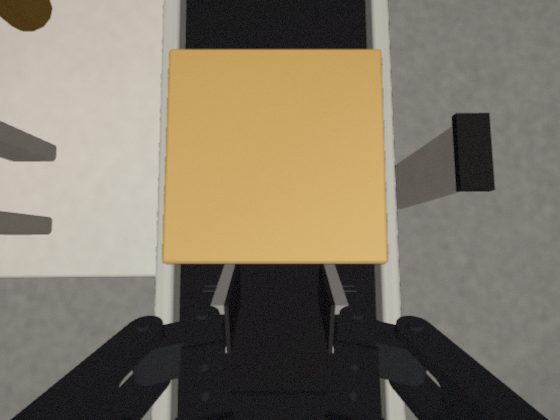

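The slab is moving squarely between the rails, with the post and cheeks clear. I continue, slowing down near the stop.

apply_moves --increments "0 -0.44 0.24 0 0 0 0.55;0 -0.44 0.24 0 0 0 0.55;0 -0.44 0.24 0 0 0 0.55;0 -0.15 0.07 0 0 0 0.55;0 -0.15 0.07 0 0 0 0.55"

```text
time: 13.98
eef_pos: [614.8, 60.2, 34.7]
ee_rot: [-0.162, 0.761, -0.615, 0.131]
ft_force: [-2.1, -1.6, 1.4]
grip_width: 38.7
```

```bash
python3 -c "
from h import *
plan([0,0,34],66)
import cv2
for c in ['wrist','top']:
    s=manip.snapshot(c); a=s['pixels'][:,:,::-1]
    if c=='top': a=cv2.resize(a[100:240,120:300],None,fx=4,fy=4)
    cv2.imwrite(f'pics/{c}11.png',a)
"
```

```text
t 13.98 loaderTCP [-6.6 -0.7 34.7] F [-2.1 -1.6  1.4] j [ 0.02 -0.09  2.04  0.11  0.78  1.32] w 38.7
dtool units [-0.03 -0.23  0.13]
rot units (total, tool) [-3.000e-02  1.000e-02  2.996e+01]
```

View pics/wrist11.png

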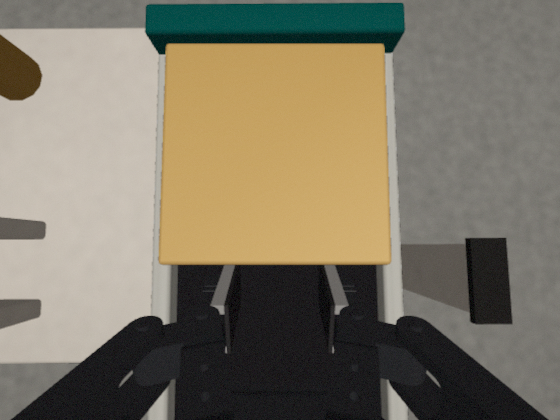

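View pics/top11.png

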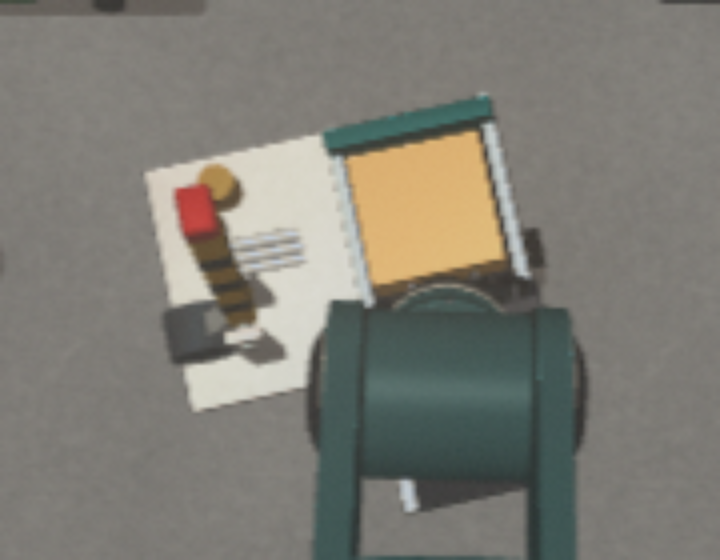

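apply_moves --increments "0 -0.09 0.04 0 0 0 0.55;0 -0.09 0.04 0 0 0 0.55;0 0 0 0 0 0 0.55"

```text
time: 14.33
eef_pos: [619.2, 61.2, 33.5]
ee_rot: [-0.162, 0.761, -0.615, 0.131]
ft_force: [-0.6, -0.0, 0.0]
grip_width: 39.0
```

apply_moves --increments "0 -0.07 0.03 0 0 0 0.55;0 0 0 0 0 0 0.55;0 0 0 0 0 0 0.55"

```text
time: 14.58
eef_pos: [620.9, 61.6, 33.2]
ee_rot: [-0.162, 0.761, -0.615, 0.131]
ft_force: [0.1, -0.4, 0.0]
grip_width: 38.3
```

apply_moves --increments "0 -0.07 0.03 0 0 0 0.55;0 0 0 0 0 0 0.55;0 0 0 0 0 0 0.55"

```text
time: 14.83
eef_pos: [622.8, 62.1, 33.2]
ee_rot: [-0.162, 0.761, -0.615, 0.131]
ft_force: [0.3, -0.2, 0.3]
grip_width: 38.2
```

```bash
python3 -c "
from h import *
plan([0,0,34],66)
import cv2
for c in ['wrist']:
    s=manip.snapshot(c); a=s['pixels'][:,:,::-1]
    cv2.imwrite(f'pics/{c}12.png',a)
"
```

```text
t 14.83 loaderTCP [ 1.7 -0.6 33.2] F [ 0.3 -0.2  0.3] j [ 0.02 -0.07  2.02  0.11  0.78  1.32] w 38.2
dtool units [-0.02  0.05 -0.06]
rot units (total, tool) [-0.03 -0.   29.95]
```

View pics/wrist12.png

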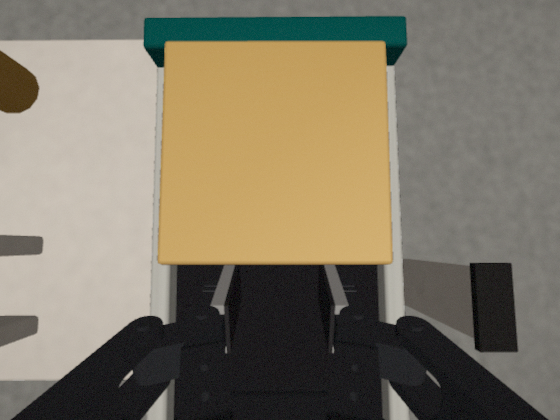

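apply_moves --increments "0 -0.07 0.03 0 0 0 0.55;0 -0.07 0.03 0 0 0 0.55;0 0 0 0 0 0 0.55"

```text
time: 15.13
eef_pos: [626.1, 62.6, 33.0]
ee_rot: [-0.161, 0.761, -0.615, 0.13]
ft_force: [-11.8, -4.3, 6.9]
grip_width: 38.5
```

apply_moves --increments "0 -0.07 0.03 0 0 0 0.55;0 0 0 0 0 0 0.55"

```text
time: 15.3
eef_pos: [626.7, 62.6, 32.9]
ee_rot: [-0.16, 0.761, -0.615, 0.129]
ft_force: [-35.6, -11.9, 22.2]
grip_width: 38.9
```

apply_moves --increments "0 -0.07 0.03 0 0 0 0.55;0 0 0 0 0 0 0.55"

```text
time: 15.47
eef_pos: [627.2, 62.6, 32.7]
ee_rot: [-0.158, 0.762, -0.615, 0.128]
ft_force: [-64.5, -18.5, 40.0]
grip_width: 38.4
```

The slab is firmly against the stop, as the force climbed with almost no motion. I back off now.

apply_moves --increments "0 0.18 -0.08 0 0 0 0.55;0 0.46 -0.2 0 0 0 0.55;0 0.7 -0.31 0 0 0 0.55;0 0.9 -0.41 0 0 0 0.55;0 0.9 -0.41 0 0 0 0.55"

```text
time: 15.88
eef_pos: [545.4, 45.5, 33.4]
ee_rot: [-0.162, 0.761, -0.615, 0.131]
ft_force: [-0.1, 0.3, 0.3]
grip_width: 38.7
```

apply_moves --increments "0 0.6 -0.75 0 0 0 0.55;0 0.5 -0.85 0 0 0 0.55;0 0.4 -0.9 0 0 0 0.55;0 0.3 -0.95 0 0 0 0.55;0 0 0 0 0 0 0.55"

```text
time: 16.3
eef_pos: [471.3, 29.2, 98.2]
ee_rot: [-0.163, 0.76, -0.615, 0.133]
ft_force: [0.9, 0.3, 2.6]
grip_width: 38.3
```

```bash
python3 -c "
from h import *
plan([0,0,34],66)
import cv2
for c in ['wrist','side','top']:
    s=manip.snapshot(c); a=s['pixels'][:,:,::-1]
    if c=='wrist':
        for x in (65,):
            for P in [(x+50,50,50),(x+50,-50,50),(x-50,50,50),(x-50,-50,50),(115,54,50)]: print(P,proj(s,L2W(P,PAR)).round(1))
    if c=='top': a=cv2.resize(a[100:240,120:300],None,fx=4,fy=4)
    if c=='side': a=cv2.resize(a[110:240,200:340],None,fx=4.5,fy=4.5)
    cv2.imwrite(f'pics/{c}13.png',a)
"
```

```text
t 16.3 loaderTCP [-153.3   -0.2   98.2] F [0.9 0.3 2.6] j [-0.06 -0.55  2.28  0.13  1.01  1.26] w 38.3
dtool units [-0.04 -4.53  4.87]
rot units (total, tool) [-0.05  0.08 29.96]
(115, 50, 50) [[ 204.7 -112.7]]
(115, -50, 50) [[ 349.  -113.3]]
(15, 50, 50) [[202.2  22.4]]
(15, -50, 50) [[353.2  21.6]]
(115, 54, 50) [[ 198.9 -112.7]]
```

View pics/wrist13.png

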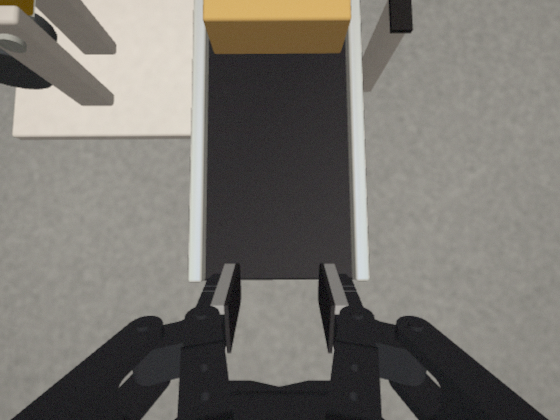

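View pics/side13.png

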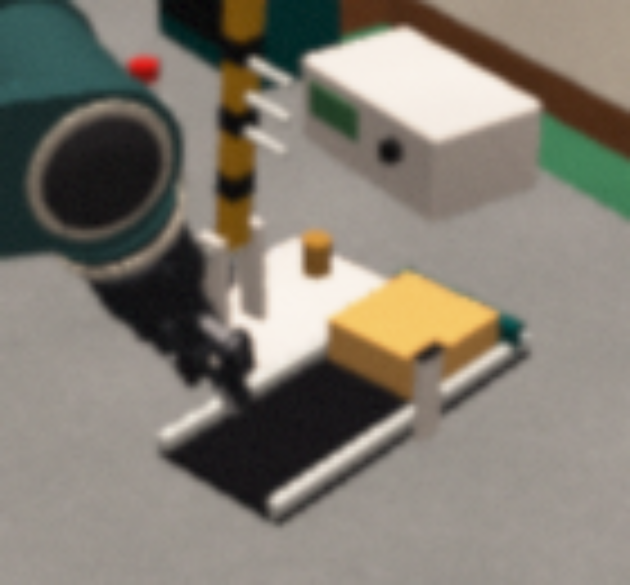

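View pics/top13.png

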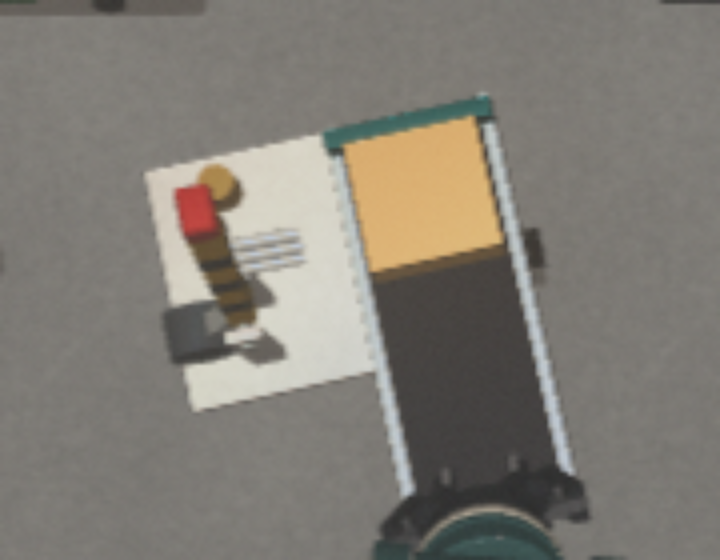

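The slab sits square against the teal stop. Its rear top edge is at row 20 in the wrist view, against a predicted 22. The boom is up and the robot is clear, so I hand in.

```bash
python3 -c "
from station import manip
print(manip.job_done())"
```

```text
the job is handed in; nothing more can be done
None
```

The barrier arm is standing up by itself, and the specimen slab is flat against the teal back stop. I handed the job in at about 16.5 s; no verdict was reported.

- **Barrier arm:** I pushed it up from under the red pad with the closed fingers. It went past its balance point, swung up on its own and stayed there.
- **Slab:** I pushed it along the lane with two part-open fingers until it met the stop, then backed clear.
- **Last checks:** The pictures show the arm upright and the slab square between the rails and touching the stop. The slab's rear edge was within about 2 pixels of where it should be. The robot was touching nothing. The nearby bystanders (wash bottle and brass gauge block) looked unmoved; I did not recheck the others at the end.
- **One overshoot:** My last two small pushes, after the slab had already reached the stop, raised the measured wrist force to about 78 N. That is below the 120 N limit and went through the fingertips only, but it was harder than needed.

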